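# Clamp the circuit board until the clutch knob clicks

## Robot

A 6-joint arm with a two-finger parallel gripper is mounted at the origin on the work surface. World frame = base frame: x ahead of the robot, y to its left, z up, the work surface at z = 0. Lengths are in m, angles in rad, forces in N, time in s.
With the tool pointing down it reaches from about 0.35 to 0.85 m from the base axis. Payload 8.1 kg.
Tool frame: the origin (TCP) lies midway between the tips of the shut fingers; the grasp point (between the pads) lies manip.grasp_offset behind it (manip.grasp_offset is the distance from the TCP to the grasp point, in m); z points along the fingers, y is the line along which they close (so a half turn about z gives the same grasp; the last joint's range is limited). The gripper opens to 93 mm and grips with 3 to 60 N. Pads are 15 mm wide; open, the fingers measure 128 mm over their backs; the gripper's body (75 mm by 188 mm) begins 65 mm behind the grasp point.
Start: joints at [-1.285, 0.13, 1.488, -0, 1.523, -0.085], TCP at [0.217, -0.559, 0.219] pointing down, gripper open.
Joint ranges: [-2.96, 2.96], [-0.89, 2.26], [0.02, 2.5], [-1.34, 4.48], [0, 2.73], [-2.66, 2.66]. Speed limits (rad/s): [2.39, 2.39, 2.79, 3.14, 3.14, 3.14].

## Interface

Orientations are given as a unit quaternion [w, x, y, z].
In Python, from cell import manip, cams, models gives the robot as it stands. The module is installed in compiled form; this text tells all that it offers.
- The arm moves only by the tool arm_command, never from a script. Its argument "plan" is text: rows parted by semicolons, each of 6 numbers parted by spaces: the shift along the tool's x, y, z in mm, then the turn, a rotation vector about the tool's x, y, z in degrees. A call has 1 to 10 rows; each row is the pose to reach, as a shift and turn from the pose commanded when the call began, along the tool's axes at that moment; what a row does not reach only later rows make up. A row lasts 1/10 s, in which the tool goes at most 50 mm and 8.59 degrees, less where a joint would pass 70% of its speed; a pose out of reach is approached as far as the arm can. A call with a gripper value outside its range is refused whole. "grip" is the opening, from -1 (shut) to 1 (fully open), set as the call begins (left out, the last holds). The fingers move at their own pace and stop on an object; "grip_force" is the grip in N (left out, the last holds). Time passes only in rows, so rows that repeat a pose let the fingers close. It gives the time, the measured TCP pose, the force, the opening and the grip force at its end, in the units of the state.
- manip.get_state(): the state, without advancing time (a new reading comes with each control period).
- cams.capture(name): name is "scene" or "top"; returns the picture (480x640x3 uint8, red, green, blue); there is no depth.
- cams.get_calibration(name): a dict with "fx", "fy", "cx", "cy" (pixels), "dist_coeffs" ([k1, k2, p1, p2, k3] as OpenCV has them; the pictures are not rectified), "extrinsics" (4x4, takes a point from world to camera coordinates). Camera axes: x right, y down, z forward; pixel columns grow to the right and rows downward; lengths in m; the calibration is good to about 2 mm. A picture is of the moment at which its call begins. get_calibration takes no time and is no camera call.
- manip.hand_in(): hands the job in; it is judged then, once.
Trained networks look in the newest picture that a camera, given by its name, has taken for a name from the list of things; names that differ only in an ending like _2 or _b are one class to them, and where a whole thing is asked for, a point or a joint stands for the part that bears it (a point fixed in the world has none). Each returns a list of dicts, best first, with "confidence" (0 to 1); they miss things now and then, are a little off and sometimes report something else, mostly with a low value. They report only what shows in the picture. A call takes as long as a camera call.
- models.spot_in(label, camera): "box" ([centre column, centre row, width, height] in pixels, round what is visible of it).
The state is a dict: "t": time; "joint_positions": joint angles; "qvel": joint speeds; "joint_efforts": joint torques, N m; "tcp_pos": TCP position; "eef_rot": TCP orientation; "contact_force": force on the tool from outside, world axes, zero at the start; "torque": the same for the moment, N m; "opening": opening from 0.0 (shut) to 1.0 (fully open); "finger_force": force on a finger pad.
Only numpy, scipy, OpenCV 4.12 (cv2) and the standard library are available. Lean on these libraries where they do the work, as an engineer would, in place of code of your own. Each camera call takes 0.05 s, during which the arm holds its last target. There are 200 camera calls.

## Task

Clamp the green circuit board in its holder: turn the yellow knob clockwise, seen from above, until the swing arm is up against its red stop post and the knob's slip clutch clicks over. Stop at the first click (a second does no harm, a third is too many), let go of the knob, and leave the black dial on the white box as it is.

Things in the scene. Friction and masses are not known exactly. Their poses are not given: they have to be found in the camera images.
- knob_grip (a point): Yellow clutch knob of the fixed board holder: toothed disc 48 mm wide, upright bar grip on it 42 long, 14 thick, 34 tall, black line on top. Point: on the upright turning axis, 79 mm above the bench, 13 below the bar's top; bar's foot at 58, all else of the holder no higher. x along the bar (to the black line), y across it, z up. Green board beside it. Holder stands left or right of the robot.
- swing_arm (a joint): Steel swing arm under the knob (68 mm from axis to end, 16 wide): rad about the knob's axis, growing clockwise from above. 1.0 = against the red stop post (8 mm thick, top 52 mm above the bench), arm square over the board's edge; it starts 0.2 to 0.9 short. Turns with the knob (0.02 N m, back 0.12) to the post; stays where left.
- knob (a joint): Slip of the clutch: knob's angle relative to the swing arm, rad, growing clockwise from above. 0 while knob and arm turn together. Once the arm is stopped it slips at about 0.13 N m: a sprung ball snaps over 18 teeth, one click per 0.35 rad (20 deg), resting at 0.35, 0.70.. Whole turn needed: what the arm lacks to 1.0, plus 0.35; at most 1.25 rad, one grasp.
- dial_mark (a point): Bystander, not to be turned: plain black dial (bar grip 40 mm long, 14 thick, top 89 mm above the bench) in the middle of a fixed white instrument box (130 x 120 x 45 mm) on the other side from the holder. Point: end of the bar, 20 mm from the dial's axis, 82 mm above the bench.

How it is judged:
By the outcome, as a careful person would: the job done as asked, in the order asked, and still so for the second after the job is handed in, with the robot touching nothing.
It also fails if it takes over 35 s, if anything falls off the work surface, if the arm or the gripper's body presses on something with over 40 N, if the wrist force passes 120 N, or if a joint passes its speed limit or range.

## Working session

There is one attempt and no reset: what is moved stays moved. The work goes in short steps, Python scripts to look and compute and a tool call to move; the robot and the scene stay as the last step left them, time stands still between calls to the robot, and variables do not carry over. Pictures are saved under pics/ and viewed, at most 10 in all, crops included, and the job is handed in when it is done.

Besides the shell and the picture viewer there is one more tool, called after "Request:" in YAML: its name, and indented under it one key for each argument. arm_command: Moves the arm, as the interface text tells. Its arguments: {"type":"object","properties":{"plan":{"type":"string"},"grip":{"type":"number"},"grip_force":{"type":"number"}},"required":["plan"]}

```bash
mkdir -p pics
python3 - <<'E'
from cell import manip,cams,models
import cv2,numpy as np
s=manip.get_state();print(s['t'],s['tcp_pos'],s['eef_rot'],s['opening'],manip.grasp_offset)
for c in ('scene','top'):
    im=cams.capture(c);cv2.imwrite(f'pics/{c}0.png',im[:,:,::-1])
    k=cams.get_calibration(c);E=np.array(k['extrinsics']);print(c,k['fx'],k['dist_coeffs'],-E[:3,:3].T@E[:3,3],E[2,:3])
    for l in ('knob_grip','swing_arm','knob','dial_mark'):
        print(l,[(np.round(d['box']).tolist(),round(d['confidence'],2)) for d in models.spot_in(l,c)[:3]])
E
```

```text
0.0 [ 0.21725507 -0.55866754  0.21759151] [-9.18917573e-04  9.82864784e-01  1.84325697e-01 -9.92063255e-05] 0.9992514199883958 0.0188
scene 494.0361263338213 [-0.0433893  0.         0.         0.         0.       ] [0.92239992 0.13060972 0.69841562] [-0.52896759 -0.19396165 -0.82617926]
knob_grip [([226.0, 197.0, 32.0, 35.0], 0.76)]
swing_arm [([217.0, 204.0, 48.0, 52.0], 0.78)]
knob [([226.0, 196.0, 29.0, 36.0], 0.71)]
dial_mark [([465.0, 296.0, 30.0, 35.0], 0.69)]
top 616.9010097244842 [0.05303056 0.         0.         0.         0.        ] [0.34082873 0.00185282 1.00540092] [ 1.92176769e-01 -7.65285109e-04 -9.81360028e-01]
knob_grip [([437.0, 249.0, 30.0, 31.0], 0.94)]
swing_arm [([441.0, 241.0, 32.0, 53.0], 0.83)]
knob [([436.0, 251.0, 31.0, 34.0], 0.85)]
dial_mark [([177.0, 218.0, 31.0, 32.0], 0.84)]
```

Run:
```python
import cv2,numpy as np
t=cv2.imread('pics/top0.png');s=cv2.imread('pics/scene0.png')
a=cv2.resize(t[185:315,370:510],None,fx=4.28,fy=4.28,interpolation=cv2.INTER_CUBIC)
cv2.imwrite('pics/topc.png',a)
cv2.imwrite('pics/scc.png',cv2.resize(s[130:280,140:340],None,fx=4,fy=4,interpolation=cv2.INTER_CUBIC))
```

```text
(no output)
```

View pics/topc.png

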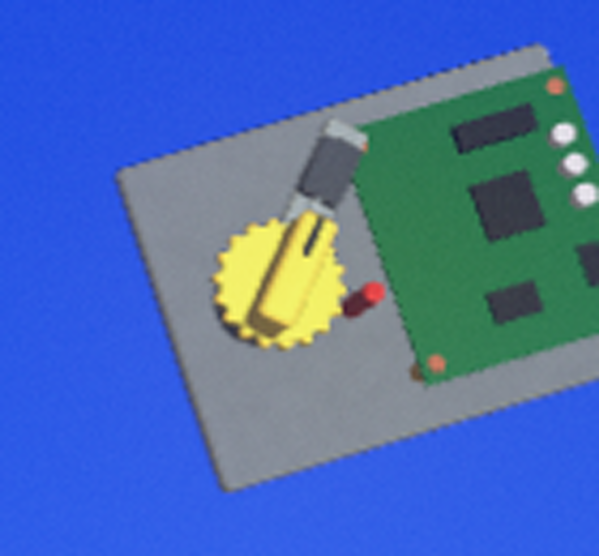

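View pics/scc.png

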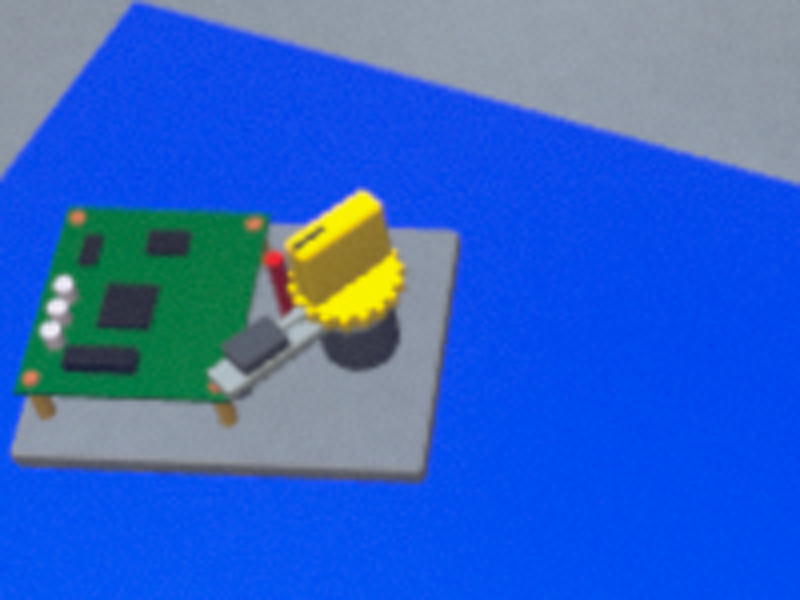

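View pics/top0.png

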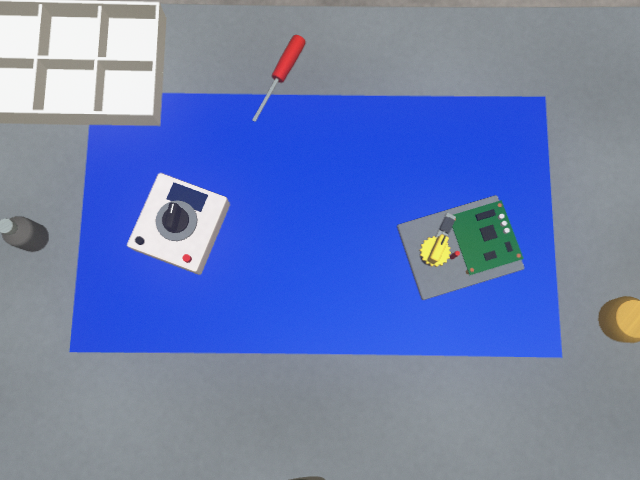

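The top crop shows the knob at about pixel (436,248), with the bar and arm pointing up and to the right and the red post at (456,254). The scene crop agrees. The holder is on the right of the robot and the dial is on the left at (177,218). Next I'll triangulate the bar and find its angle against the plate.

```bash
cat > h.py <<'E'
import numpy as np,cv2
from cell import manip,cams,models
from scipy.spatial.transform import Rotation as R
def cal(c):
    k=cams.get_calibration(c);K=np.array([[k['fx'],0,k['cx']],[0,k['fy'],k['cy']],[0,0,1]])
    return K,np.array(k['dist_coeffs']),np.array(k['extrinsics'])
def at_z(c,px,z):
    K,d,E=cal(c);n=cv2.undistortPoints(np.float64(px).reshape(-1,1,2),K,d).reshape(-1,2)
    r=np.c_[n,np.ones(len(n))]@E[:3,:3];o=-E[:3,:3].T@E[:3,3]
    return (o+r*((z-o[2])/r[:,2])[:,None])[:,:2]
def proj(c,P):
    K,d,E=cal(c);return cv2.projectPoints(np.float64(P),cv2.Rodrigues(E[:3,:3])[0],E[:3,3],K,d)[0].reshape(-1,2)
def box(x,y,a):
    u=np.array([np.cos(a),np.sin(a)]);v=np.array([-u[1],u[0]])
    return np.array([[*(np.array([x,y])+i*.021*u+j*.007*v),.092] for i,j in((1,1),(1,-1),(-1,-1),(-1,1))])
E
cat > m.py <<'E'
from h import *
t=np.array([[313,211],[338,222],[290,333],[257,314]])/4.28+[370,185]
s=np.array([[285,240],[310,255],[382,207],[360,190]])/4+[140,130]
for c,p in(('top',t),('scene',s)):
    w=at_z(c,p,.092);m=w.mean(0);print(c,np.round(w,4).tolist(),m.round(4),'sides',np.linalg.norm(w-np.roll(w,-1,0),axis=1).round(4))
w=at_z('top',t,.092);d=w[0]+w[1]-w[2]-w[3];print('bar',np.degrees(np.arctan2(d[1],d[0])))
w=at_z('scene',s,.092);d=w[0]+w[1]-w[2]-w[3];print('bar sc',np.degrees(np.arctan2(d[1],d[0])))
g=lambda a:np.degrees(np.arctan2(a[1],a[0]))
f=lambda p,z:at_z('top',np.array(p)/4.28+[370,185],z)
e=f([[225,490],[599,383]],.01);print('plate long',g(e[1]-e[0]))
e=f([[355,180],[425,383]],.035);print('board edge',g(e[1]-e[0]))
a=f([[350,129],[306,207]],.045);print('arm tip',a,'dir',g(a[0]-a[1]))
p=f([[374,292]],.052);print('post',p)
E
python3 m.py
```

```text
top [[0.5177, -0.1904], [0.5138, -0.1991], [0.4743, -0.1812], [0.4808, -0.1699]] [ 0.4966 -0.1851] sides [0.0094 0.0434 0.0131 0.0422]
scene [[0.5156, -0.1962], [0.5189, -0.1835], [0.4868, -0.1676], [0.4818, -0.1798]] [ 0.5008 -0.1818] sides [0.0132 0.0358 0.0132 0.0375]
bar -26.712139158472365
bar sc -26.221762310540445
plate long -73.40658143581311
board edge -163.05722725510023
arm tip [[ 0.55797875 -0.21491191]
 [ 0.52824362 -0.19778444]] dir -29.94199456356463
post [[ 0.49557903 -0.22011627]]
```

```bash
cat > fit.py <<'E'
from h import *
from scipy.optimize import minimize
import sys
def fit(files,x0):
    S=4;ms={}
    for c,f in files.items():
        h=cv2.cvtColor(cv2.imread(f),cv2.COLOR_BGR2HSV)
        m=cv2.inRange(h,(20,110,60),(36,255,255));u=np.zeros_like(m)
        q=proj(c,[[*x0[:2],.07]])[0].astype(int);u[q[1]-30:q[1]+30,q[0]-30:q[0]+30]=255
        ms[c]=cv2.resize(m&u,None,fx=S,fy=S,interpolation=cv2.INTER_LINEAR)/255.
    th=np.linspace(0,2*np.pi,60)
    def cost(p,full=False):
        out=[]
        for c,m in ms.items():
            b=box(*p[:3]);lo=b.copy();lo[:,2]=.058
            hulls=[np.r_[b,lo]]+[np.array([[p[0]+.0232*np.cos(t),p[1]+.0232*np.sin(t),z] for t in th for z in(.058,p[3])])]
            r=np.zeros(m.shape,np.uint8)
            for P in hulls:
                q=(proj(c,P)+.5)*S-.5
                h=cv2.convexHull(np.float32(q));cv2.fillConvexPoly(r,np.int32(np.round(h*16)),1,shift=4)
            out.append(1-np.minimum(r,m).sum()/np.maximum(r,m).sum())
        return out if full else sum(out)
    sim=np.array([x0]+[np.array(x0)+np.eye(4)[i]*[.006,.006,.25,.006][i] for i in range(4)])
    r=minimize(cost,x0,method='Nelder-Mead',options=dict(initial_simplex=sim,xatol=1e-5,fatol=1e-5))
    return r.x,cost(r.x,True)
if __name__=='__main__':
    x0=[.498,-.184,np.radians(-27),.05]
    for fs in({'top':'pics/top0.png','scene':'pics/scene0.png'},{'top':'pics/top0.png'},{'scene':'pics/scene0.png'}):
        p,c=fit(fs,x0);print(list(fs),p[:2].round(4),np.degrees(p[2]).round(1),p[3].round(4),np.round(c,3))
E
python3 fit.py
```

```text
['top', 'scene'] [ 0.4989 -0.1843] -22.5 0.0509 [0.156 0.116]
['top'] [ 0.4976 -0.1836] -27.7 0.0581 [0.134]
['scene'] [ 0.5002 -0.1829] -25.0 0.0518 [0.101]
```

Request:
arm_command:
  plan: "399 -248 0 0 0 -85;399 -248 0 0 0 -85;399 -248 0 0 0 -85;399 -248 0 0 0 -85;399 -248 0 0 0 -85;399 -248 0 0 0 -85;399 -248 0 0 0 -85;399 -248 0 0 0 -85;399 -248 0 0 0 -85;399 -248 0 0 0 -85"
  grip: 1

```text
t: 1.5
tcp_pos: [0.5014, -0.1798, 0.2189]
eef_rot: [0.0, 0.596, 0.803, 0.001]
contact_force: [-0.7, -0.9, 1.3]
opening: 0.999
finger_force: 0.0
```

```bash
cat > g.py <<'E'
from h import *
import sys
def rel(x,y,z,yaw):
    s=manip.get_state();w=s['eef_rot'];q=np.array(w if not isinstance(w,tuple) else w[0]).ravel()[:4]
    r=R.from_quat([q[1],q[2],q[3],q[0]]);p=np.array(s['tcp_pos'])
    T=R.from_euler('z',yaw,degrees=True)*R.from_euler('x',180,degrees=True)
    print('t',s['t'],'p',p.round(4),'yaw',np.degrees(np.arctan2(*r.as_matrix()[1::-1,0])).round(2),'q',np.round(s['joint_positions'],3))
    print('F',np.round(s['contact_force'],2),'M',np.round(s['torque'],3),'open',s['opening'],'ff',s['finger_force'])
    print('shift',(r.inv().apply(np.array([x,y,z])-p)*1000).round(1),'turn',np.degrees((r.inv()*T).as_rotvec()).round(2))
if __name__=='__main__':rel(*map(float,sys.argv[1:]))
E
python3 g.py .499 -.1835 .063 152.5
```

```text
t 1.5 p [ 0.5014 -0.1798  0.2189] yaw 106.78 q [-4.420e-01 -5.300e-02  1.676e+00  1.000e-03  1.518e+00 -7.340e-01]
F [-0.69 -0.89  1.26] M [-0.04  -0.128  0.043] open 0.9994189948793999 ff 0.0
shift [ -2.9  -3.6 155.9] turn [  0.08   0.   -45.72]
```

Request:
arm_command:
  plan: "-3 -3.5 40 0 0 -46;-3 -3.5 80 0 0 -46;-3 -3.5 100 0 0 -46;-3 -3.5 110 0 0 -46;-3 -3.5 110 0 0 -46;-3 -3.5 110 0 0 -46;-3 -3.5 110 0 0 -46;-3 -3.5 110 0 0 -46"

```text
t: 2.3
tcp_pos: [0.4971, -0.1874, 0.1088]
eef_rot: [0.0, 0.241, 0.971, -0.0]
contact_force: [0.2, 0.5, -0.6]
opening: 0.999
finger_force: 0.0
```

```bash
python3 g.py .499 -.1835 .063 152.5
python3 - <<'E'
from h import *
for c in('scene','top'):
    cv2.imwrite(f'pics/{c}1.png',cams.capture(c)[:,:,::-1])
s=cv2.imread('pics/scene1.png')
cv2.imwrite('pics/scc1.png',cv2.resize(s[130:280,140:340],None,fx=4,fy=4,interpolation=cv2.INTER_CUBIC))
E
```

```text
t 2.3 p [ 0.4971 -0.1874  0.1088] yaw 152.13 q [-0.457  0.025  1.804  0.     1.312 -1.541]
F [ 0.25  0.49 -0.57] M [ 0.003 -0.109  0.007] open 0.9988564733854044 ff 0.0
shift [ 0.1  4.4 45.8] turn [ 0.    0.02 -0.37]
```

View pics/scc1.png

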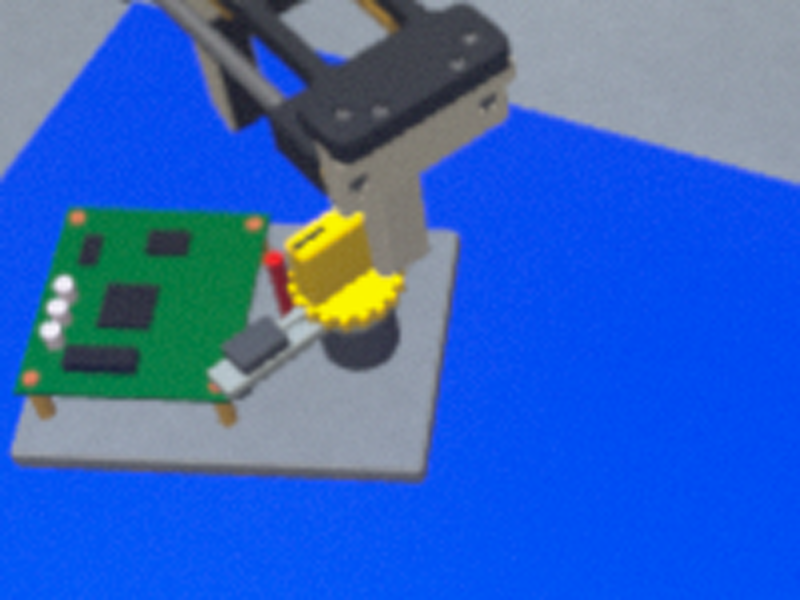

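The fingers are parallel to the bar and straddle it, and the knob is untouched. I'll descend and then check before closing.

Request:
arm_command:
  plan: "0 4 20 0 0 0;0 4 40 0 0 0;0 4 45 0 0 0;0 4 45 0 0 0;0 4 45 0 0 0;0 4 45 0 0 0"

```text
t: 3.0
tcp_pos: [0.4996, -0.1843, 0.0649]
eef_rot: [0.001, 0.24, 0.971, -0.0]
contact_force: [0.1, -0.5, -0.7]
opening: 0.996
finger_force: 0.0
```

```bash
python3 g.py .499 -.1835 .063 152.5
```

```text
t 3.0 p [ 0.4996 -0.1843  0.0649] yaw 152.23 q [-0.45   0.078  1.835 -0.     1.227 -1.536]
F [ 0.08 -0.47 -0.71] M [ 0.004 -0.128 -0.034] open 0.9955449603869942 ff 0.0
shift [0.9 0.4 1.9] turn [ 0.    0.11 -0.27]
```

Request:
arm_command:
  plan: "0 0 0 0 0 0;0 0 0 0 0 0;0 0 0 0 0 0;0 0 0 0 0 0;0 0 0 0 0 0;0 0 0 0 0 0;0 0 0 0 0 0;0 0 0 0 0 0"
  grip: -1
  grip_force: 10

```text
t: 3.8
tcp_pos: [0.4988, -0.1838, 0.0636]
eef_rot: [-0.0, 0.24, 0.971, 0.0]
contact_force: [-0.0, -0.2, -0.1]
opening: 0.362
finger_force: 0.0
```

```bash
python3 g.py .499 -.1835 .063 152.5
```

```text
t 3.8 p [ 0.4988 -0.1838  0.0636] yaw 152.24 q [-0.45   0.079  1.837  0.     1.226 -1.536]
F [-0.02 -0.18 -0.13] M [ 0.002 -0.116  0.06 ] open 0.3620426931670905 ff 0.0
shift [-0.1  0.4  0.6] turn [ 0.   -0.01 -0.26]
```

Request:
arm_command:
  plan: "0 0 0 0 0 0;0 0 0 0 0 0;0 0 0 0 0 0;0 0 0 0 0 0;0 0 0 0 0 0;0 0 0 0 0 0;0 0 0 0 0 0"

```text
t: 4.5
tcp_pos: [0.4987, -0.184, 0.0636]
eef_rot: [-0.0, 0.24, 0.971, -0.0]
contact_force: [-0.9, -2.1, 0.6]
opening: 0.151
finger_force: 9.9
```

```bash
python3 g.py .499 -.1835 .063 152.5
```

```text
t 4.5 p [ 0.4987 -0.184   0.0636] yaw 152.24 q [-0.45   0.079  1.837 -0.     1.226 -1.536]
F [-0.86 -2.13  0.57] M [-0.316  0.111 -0.061] open 0.15056105935282119 ff 9.931995123624802
shift [-0.   0.6  0.6] turn [-0.02 -0.   -0.26]
```

Request:
arm_command:
  plan: "0 0 0 0 0 0;0 0 0 0 0 0;0 0 0 0 0 5;0 0 0 0 0 10;0 0 0 0 0 15;0 0 0 0 0 20;0 0 0 0 0 25;0 0 0 0 0 30;0 0 0 0 0 35;0 0 0 0 0 38"
  grip_force: 40

```text
t: 5.5
tcp_pos: [0.4989, -0.1838, 0.0636]
eef_rot: [0.0, 0.544, 0.839, 0.0]
contact_force: [-0.5, -1.9, 0.8]
opening: 0.149
finger_force: 39.9
```

```bash
cat > a.py <<'E'
from h import *
import sys
L=[]
for i in range(6):
    im=cams.capture('scene');s=manip.get_state()
    q=s['eef_rot'];r=R.from_quat([q[1],q[2],q[3],q[0]])
    L.append([*s['tcp_pos'],np.degrees(np.arctan2(*r.as_matrix()[1::-1,0])),*s['contact_force'],s['torque'][2],s['joint_efforts'][5],s['finger_force']])
print('t',s['t'],'pos/yaw/F/Mz/tau6/ff',np.mean(L,0).round(4),'sd',np.std(L,0)[[3,7,8]].round(4))
if len(sys.argv)>1:
    cv2.imwrite(sys.argv[1],cv2.resize(im[130:280,140:340,::-1],None,fx=4,fy=4,interpolation=cv2.INTER_CUBIC))
E
python3 a.py pics/turn1.png
```

```text
t 5.8 pos/yaw/F/Mz/tau6/ff [ 4.989000e-01 -1.838000e-01  6.360000e-02  1.142382e+02 -5.873000e-01
 -1.366000e+00  1.630000e-01 -4.750000e-02  1.415000e-01  3.993870e+01] sd [0.1474 0.0173 0.5077]
```

View pics/turn1.png

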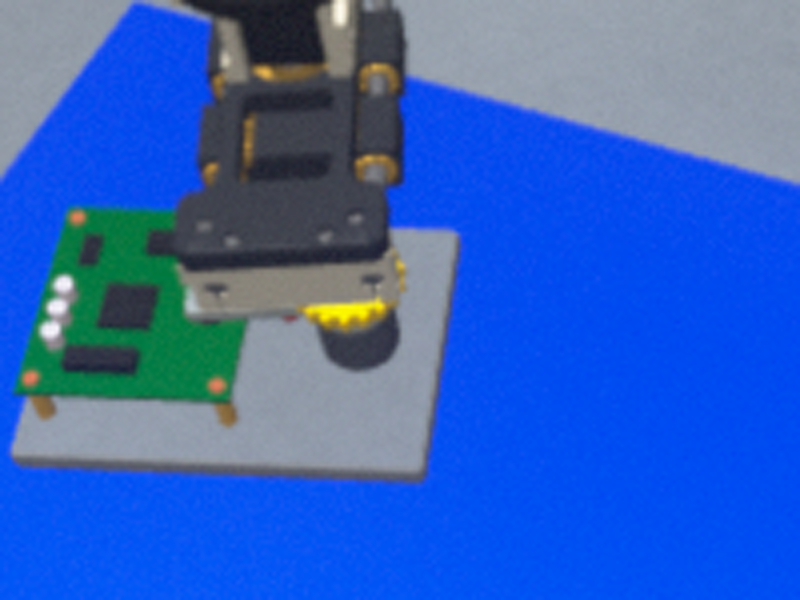

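The swing arm followed the knob; its tip now shows at about crop (200,305). I'll go on in small steps and watch Mz.

Request:
arm_command:
  plan: "0 0 0 0 0 2;0 0 0 0 0 4;0 0 0 0 0 4"

```text
t: 6.1
tcp_pos: [0.4989, -0.1838, 0.0636]
eef_rot: [0.0, 0.572, 0.82, 0.0]
contact_force: [-0.6, -0.5, -0.4]
opening: 0.151
finger_force: 39.9
```

```bash
python3 a.py
```

```text
t 6.4 pos/yaw/F/Mz/tau6/ff [ 4.989000e-01 -1.838000e-01  6.360000e-02  1.103092e+02 -1.209000e-01
 -1.006400e+00 -5.042000e-01 -3.700000e-02  3.140000e-02  3.993390e+01] sd [0.017  0.0264 0.1079]
```

Request:
arm_command:
  plan: "0 0 0 0 0 2;0 0 0 0 0 4;0 0 0 0 0 4"

```text
t: 6.7
tcp_pos: [0.4989, -0.1838, 0.0636]
eef_rot: [0.0, 0.6, 0.8, 0.0]
contact_force: [0.9, -0.6, -0.8]
opening: 0.152
finger_force: 39.9
```

```bash
python3 a.py
```

```text
t 7.0 pos/yaw/F/Mz/tau6/ff [ 4.989000e-01 -1.838000e-01  6.360000e-02  1.063038e+02  9.349000e-01
 -6.415000e-01 -1.240000e+00  1.167000e-01  1.568000e-01  3.991460e+01] sd [0.0143 0.0371 0.1092]
```

Request:
arm_command:
  plan: "0 0 0 0 0 2;0 0 0 0 0 4;0 0 0 0 0 4"

```text
t: 7.3
tcp_pos: [0.499, -0.1837, 0.0637]
eef_rot: [0.0, 0.628, 0.779, 0.0]
contact_force: [1.8, 0.0, -1.4]
opening: 0.148
finger_force: 40.2
```

```bash
python3 a.py
```

```text
t 7.6 pos/yaw/F/Mz/tau6/ff [ 4.990000e-01 -1.838000e-01  6.370000e-02  1.023105e+02  2.791100e+00
 -3.997000e-01 -1.901700e+00  4.936000e-01  5.567000e-01  4.018430e+01] sd [0.0178 0.0363 0.1168]
```

Mz has climbed to 0.49 N m since the post contact at yaw of about 107, which is above the expected 0.13. I'll look before turning further.

Run:
```python
from h import *
a=cams.capture('scene')[150:260,170:280,::-1];b=cams.capture('top')[185:295,380:490,::-1]
cv2.imwrite('pics/both.png',cv2.resize(np.hstack([a,b]),None,fx=3.6,fy=3.6,interpolation=cv2.INTER_CUBIC))
s=manip.get_state();print(s['t'],np.round(s['torque'],3),np.round(s['joint_efforts'],2))
```

```text
7.7 [-0.07  -0.662  0.511] [ -0.98 -49.31 -44.03  -0.18   1.18   0.49]
```

View pics/both.png

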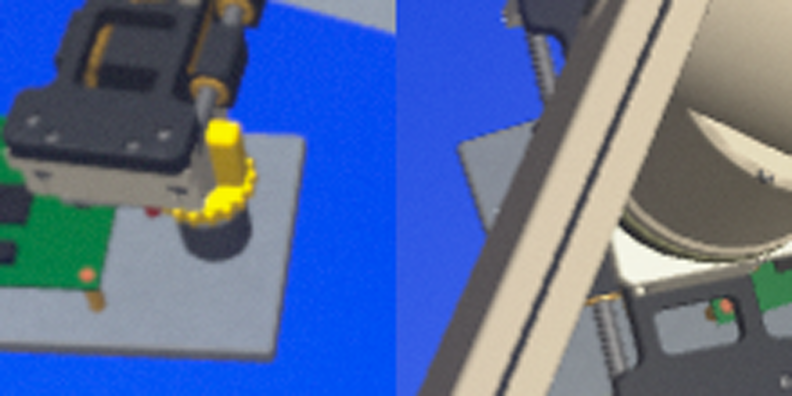

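Nothing fouls: the fingertips are above the post and disc, and the bar sits squarely in the pads. I'll go on in small steps.

Request:
arm_command:
  plan: "0 0 0 0 0 1;0 0 0 0 0 2;0 0 0 0 0 2"

```text
t: 8.0
tcp_pos: [0.4989, -0.1838, 0.0637]
eef_rot: [0.0, 0.642, 0.767, 0.0]
contact_force: [2.4, -0.2, -3.4]
opening: 0.147
finger_force: 39.9
```

```bash
python3 a.py
```

```text
t 8.3 pos/yaw/F/Mz/tau6/ff [ 4.989000e-01 -1.838000e-01  6.370000e-02  1.002366e+02  3.739200e+00
 -2.353000e-01 -2.766700e+00  1.430000e-02  5.570000e-02  3.992540e+01] sd [0.0112 0.0393 0.0578]
```

Request:
arm_command:
  plan: "0 0 0 0 0 1;0 0 0 0 0 2;0 0 0 0 0 2"

```text
t: 8.6
tcp_pos: [0.4989, -0.1838, 0.0637]
eef_rot: [0.0, 0.655, 0.756, 0.0]
contact_force: [4.1, -0.6, -2.7]
opening: 0.145
finger_force: 39.9
```

```bash
python3 a.py
```

```text
t 8.9 pos/yaw/F/Mz/tau6/ff [ 4.98900e-01 -1.83800e-01  6.37000e-02  9.82457e+01  4.41470e+00
  2.47300e-01 -2.69090e+00  6.70000e-03  5.46000e-02  3.99253e+01] sd [0.0066 0.0255 0.0569]
```

Request:
arm_command:
  plan: "0 0 0 0 0 1;0 0 0 0 0 2;0 0 0 0 0 2"

```text
t: 9.2
tcp_pos: [0.4989, -0.1838, 0.0637]
eef_rot: [0.0, 0.668, 0.744, 0.0]
contact_force: [4.0, 0.7, -2.2]
opening: 0.148
finger_force: 40.0
```

```bash
python3 a.py
```

```text
t 9.5 pos/yaw/F/Mz/tau6/ff [ 4.98900e-01 -1.83800e-01  6.37000e-02  9.62387e+01  5.33480e+00
  5.37600e-01 -2.48670e+00 -1.27000e-01 -7.82000e-02  3.99605e+01] sd [0.0092 0.016  0.0554]
```

Request:
arm_command:
  plan: "0 0 0 0 0 2;0 0 0 0 0 4;0 0 0 0 0 4"

```text
t: 9.8
tcp_pos: [0.4989, -0.1838, 0.0637]
eef_rot: [0.0, 0.693, 0.721, 0.0]
contact_force: [5.5, 0.7, -2.8]
opening: 0.145
finger_force: 40.0
```

```bash
python3 a.py
```

```text
t 10.1 pos/yaw/F/Mz/tau6/ff [ 4.98900e-01 -1.83800e-01  6.37000e-02  9.22856e+01  5.11390e+00
 -1.10000e-02 -2.79470e+00 -1.11700e-01 -5.53000e-02  3.99608e+01] sd [0.0101 0.0308 0.1014]
```

Request:
arm_command:
  plan: "0 0 0 0 0 1;0 0 0 0 0 3;0 0 0 0 0 3"

```text
t: 10.4
tcp_pos: [0.4989, -0.1838, 0.0637]
eef_rot: [0.0, 0.712, 0.702, 0.0]
contact_force: [5.7, -0.2, -2.8]
opening: 0.147
finger_force: 40.0
```

```bash
python3 a.py
```

```text
t 10.7 pos/yaw/F/Mz/tau6/ff [ 4.98900e-01 -1.83800e-01  6.37000e-02  8.92882e+01  4.97180e+00
  4.65900e-01 -2.83830e+00 -1.21800e-01 -7.47000e-02  3.99608e+01] sd [0.0067 0.0188 0.0739]
```

Request:
arm_command:
  plan: "0 0 0 0 0 1;0 0 0 0 0 2;0 0 0 0 0 2"

```text
t: 11.0
tcp_pos: [0.4989, -0.1838, 0.0637]
eef_rot: [0.0, 0.724, 0.69, 0.0]
contact_force: [5.9, 0.5, -3.0]
opening: 0.149
finger_force: 39.9
```

```bash
python3 a.py
```

```text
t 11.3 pos/yaw/F/Mz/tau6/ff [ 4.98900e-01 -1.83800e-01  6.37000e-02  8.73020e+01  5.08240e+00
  5.18900e-01 -2.88330e+00 -9.80000e-03  2.49000e-02  3.99274e+01] sd [0.0033 0.0329 0.0378]
```

Request:
arm_command:
  plan: "0 0 0 0 0 1;0 0 0 0 0 2;0 0 0 0 0 2"

```text
t: 11.6
tcp_pos: [0.499, -0.1838, 0.0637]
eef_rot: [0.0, 0.736, 0.677, 0.0]
contact_force: [5.2, 0.8, -3.7]
opening: 0.148
finger_force: 39.9
```

```bash
python3 a.py
```

```text
t 11.9 pos/yaw/F/Mz/tau6/ff [ 4.99000e-01 -1.83800e-01  6.37000e-02  8.53212e+01  5.22340e+00
  1.56900e-01 -2.89670e+00  2.28700e-01  2.65700e-01  3.99239e+01] sd [0.0034 0.0237 0.0396]
```

At yaw of about 87, one tooth past the post contact at 107, torque rises again. So the first click is done and the arm is loaded on the post. Now I'll release.

Request:
arm_command:
  plan: "0 0 0 0 0 0;0 0 0 0 0 0;0 0 0 0 0 0;0 0 0 0 0 0;0 0 0 0 0 0;0 0 0 0 0 0;0 0 0 0 0 0;0 0 0 0 0 0;0 0 0 0 0 0;0 0 0 0 0 0"
  grip: 1

```text
t: 12.9
tcp_pos: [0.4988, -0.1838, 0.0637]
eef_rot: [-0.0, 0.736, 0.677, -0.0]
contact_force: [-0.5, 0.0, 0.3]
opening: 0.956
finger_force: 0.0
```

```bash
python3 a.py; python3 g.py .499 -.1835 .063 90
```

```text
t 13.2 pos/yaw/F/Mz/tau6/ff [ 4.98800e-01 -1.83800e-01  6.36000e-02  8.52457e+01 -2.79800e-01
 -3.48000e-02  4.00800e-01  2.90000e-03 -2.00000e-04  0.00000e+00] sd [0.0019 0.0413 0.0001]
t 13.2 p [ 0.4988 -0.1838  0.0637] yaw 85.24 q [-0.45   0.079  1.837  0.     1.226 -0.367]
F [-0.02 -0.46  0.08] M [-0.067 -0.068 -0.015] open 0.9990957186402841 ff 0.0
shift [0.3 0.2 0.7] turn [ 0.   -0.   -4.76]
```

Request:
arm_command:
  plan: "0 0 -40 0 0 0;0 0 -80 0 0 0;0 0 -130 0 0 0;-40 -20 -150 0 0 0;-90 -40 -150 0 0 0;-140 -60 -150 0 0 0;-190 -80 -150 0 0 0;-240 -100 -150 0 0 0;-280 -120 -150 0 0 0;-320 -140 -150 0 0 0"

```text
t: 14.2
tcp_pos: [0.334, -0.4887, 0.2137]
eef_rot: [0.0, 0.736, 0.677, 0.0]
contact_force: [0.1, -0.6, 0.2]
opening: 0.999
finger_force: 0.0
```

Run:
```python
from h import *
for c in('scene','top'):
    cv2.imwrite(f'pics/{c}9.png',cams.capture(c)[:,:,::-1])
a=cv2.imread('pics/scene9.png')[150:260,170:280];b=cv2.imread('pics/top9.png')[185:295,380:490]
cv2.imwrite('pics/both9.png',cv2.resize(np.hstack([a,b]),None,fx=3.6,fy=3.6,interpolation=cv2.INTER_CUBIC))
s=manip.get_state();print(s['t'],s['tcp_pos'],s['contact_force'])
```

```text
14.3 [ 0.33118732 -0.49150397  0.21322072] [0.23634145 0.15638581 0.29255945]
```

View pics/both9.png

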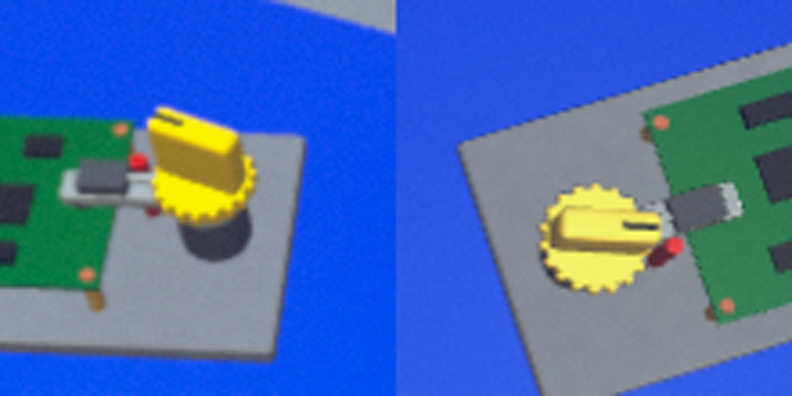

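The final view shows the arm square over the board edge and touching the red post at crop (673,243). The bar is about 20° clockwise of the arm, which is one click. The gripper is clear and the dial was never approached.

```bash
python3 -c "
from cell import manip
print(manip.hand_in())"
```

```text
the job is handed in; nothing more can be done
None
```

I turned the knob clockwise until the swing arm reached its red stop post, stopped at what the torque trace and final picture show to be the first click, let go, left the black dial alone, and handed the job in at about 14 s; the hand-in gave no verdict.

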